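# Fetch the spare padlock from under the parcels

### The arm

A 7-joint arm with a two-finger parallel gripper is mounted at the origin on the work surface. World frame = base frame: x ahead of the robot, y to its left, z up, the work surface at z = 0. Lengths are in m, angles in rad, forces in N, time in s.
With the tool pointing down it reaches from about 0.425 to 0.925 m from the base axis. Payload 6.8 kg.
Tool frame: the origin (TCP) lies at the very end of the fingers, on their centre line; the grasp point (between the pads) lies ctrl.hold_point_z behind it (ctrl.hold_point_z is the distance from the TCP to the grasp point, in m); z points along the fingers, y is the line along which they close (so a half turn about z gives the same grasp; the last joint's range is limited). The gripper opens to 88 mm and grips with 3 to 60 N. Pads are 20 mm wide; open, the fingers measure 115 mm over their backs; the gripper's body (75 mm by 178 mm) begins 61 mm behind the grasp point.
Start: joints at [-1.446, 0.477, 0.022, 1.555, -0.011, 1.109, -0.083], TCP at [0.156, 0.657, 0.223] pointing down, gripper open.
Joint ranges: [-2.96, 2.96], [-0.34, 2.1], [-1.41, 1.46], [0.24, 2.44], [-1.37, 4.51], [0.17, 1.92], [-2.96, 2.96]. Speed limits (rad/s): [2.39, 2.39, 3.14, 3.14, 3.14, 3.14, 3.14].

### API

Orientations are given as a rotation vector (axis times angle).
In Python, from plant import ctrl gives the robot as it stands.
- The arm moves only by the shell command python3 -m inch 'ROWS' [FORCE]. ROWS is JSON, a list of rows, each a list of 3 entries, a list of its own where there are three numbers: the closure, from 0 (fully open) to 1 (shut), then the shift along the tool's x, y, z in units of 60 mm (1.0 is 60 mm), then the turn, a rotation vector about the tool's x, y, z in units of 8 degrees (1.0 is 8 degrees). A call has 1 to 10 rows; each row is the pose to reach, as a shift and turn from the pose commanded when the call began, along the tool's axes at that moment; what a row does not reach only later rows make up. A row lasts 1/8 s, in which the tool goes at most 62.5 mm and 10.7 degrees, less where a joint would pass 70% of its speed; a pose out of reach is approached as far as the arm can. A call with a gripper value outside its range is refused whole. The fingers move at their own pace and stop on an object; FORCE is the grip in N (left out, the last holds). Time passes only in rows, so rows that repeat a pose let the fingers close. It gives the time, the measured TCP pose, the force, the opening and the grip force at its end, in the units of the state.
- ctrl.get_obs(): the state, without advancing time (a new reading comes with each control period).
- ctrl.camera(name): name is "scene" or "top" or "wrist"; returns a dict with "pixels" (384x512x3 uint8, red, green, blue), "depth" (384x512 float32, m along the optical axis (not along the pixel's ray), 0 where there is no reading), "fx", "fy", "cx", "cy" (pixels), "rvec" (rotation vector, rad) and "tvec" (3), from world to camera coordinates, as OpenCV has them. Camera axes: x right, y down, z forward; pixel columns grow to the right and rows downward; lengths in m; the calibration is good to about 2 mm. The wrist camera is an equidistant fisheye: a pixel r from the principal point sees the ray r / f radians off the axis. A picture is of the moment at which its call begins.
- ctrl.hand_in(): hands the job in; it is judged then, once.
The state is a dict: "t": time; "q": joint angles; "dq": joint speeds; "tau": joint torques, N m; "position": TCP position; "eef_rot": TCP orientation; "ft_force": force on the tool from outside, world axes, zero at the start; "ft_torque": the same for the moment, N m; "grip_width": finger opening in m; "grasp_force": force on a finger pad.
Only numpy, scipy, OpenCV 4.12 (cv2) and the standard library are available. Lean on these libraries where they do the work, as an engineer would, in place of code of your own. Each camera call takes 0.05 s, during which the arm holds its last target. There are 200 camera calls.

### The job

The spare padlock lies in the clear-lidded case, and two parcels stand on its lid. Set both parcels aside on the rubber mat, swing the lid over until it stays open by itself, lay the padlock flat in the wooden tray, then shut the lid and put each parcel back on it exactly where it stood before, square to the case. Keep the parcels upright, and leave the stamp and the pen cup alone.

Things in the scene. Friction and masses are not known exactly. Their poses are not given: they have to be found in the camera images.
- case: Fixed, low grey plastic case, 130 (x) by 280 (y) by 50 mm high without its lid; walls and floor 5 mm thick. Origin: centre of its underside, on the table. Its front (the lid's grip tab) faces its own -x, the lid's hinge line runs along its y at x = +65 mm, height 50 mm.
- lid (a joint): Clear lid with a thin black frame, 130 x 280 x 6 mm, 160 g, covering the case; shut, its top is 56 mm above the table. Hinged on the case's far (+x) upper edge. 0 = shut; grows as the front edge swings up and over; 1.57 = upright, its balance point; 1.8 = stop. Below 1.5 it falls shut, beyond 1.65 it falls to the stop and stays open. Hinge nearly free, lightly damped, no latch. See-through.
- lid_grip (a point): Point to pinch in the lid's black grip tab. The tab sticks out of the middle of the lid's front edge in the lid's plane (upright lid: tab points up): 50 mm long, 14 mm wide along the case's y, 24 mm thick. The point is mid width and thickness, 30 mm out from the lid's edge, 160 mm from the hinge line, 50 mm above the table when shut. Pinched across its width, the tab pivots between the fingers.
- parcel_tall: The shorter, taller cardboard carton: 75 (x) by 60 (y) by 62 mm high, about 220 g. It stands on one end of the case's lid, left or right. Origin: centre of its underside. Grip across its y.
- parcel_flat: The longer, flatter cardboard carton: 115 (x) by 66 (y) by 36 mm high, about 250 g. It stands on the other end of the case's lid. Origin: centre of its underside. Grip across its y.
- padlock: Brass padlock lying flat on the case's floor near its middle, body 42 (x) by 44 (y) by 22 mm thick, with a steel shackle reaching 50 mm from the origin along +x; about 160 g. Origin: centre of the body's underside. Grip the body across its y.
- mat: Fixed black rubber mat, 200 (x) by 210 (y) by 3 mm thick, to one side of the case: the side area, with room for both parcels. Origin: centre of its underside.
- tray: Fixed shallow open plywood tray, 190 by 190 by 30 mm high, walls and floor 5 mm thick, on the other side of the case. Origin: centre of its underside.
- stamp: Bystander: small wooden hand stamp with a turned handle, 40 mm across, 72 mm tall, standing loose beyond the case. Origin: centre of its underside.
- pen_cup: Bystander: dark steel cup, 70 mm across, 90 mm tall, standing loose beyond the case. Origin: centre of its underside.

How it is judged:
On the way, in this order (a step that is already met when the one before it is completed fails the run):
1. both parcels stand upright and let go on the rubber mat, the lid still shut (x of parcel_tall in the frame of mat between -0.08 and 0.08 m and y of parcel_tall in the frame of mat between -0.085 and 0.085 m and z of each of parcel_tall, parcel_flat in the frame of mat below 0.012 m and angle between each of parcel_tall, parcel_flat's own z axis and vertical below 0.15 rad and linear speed of each of parcel_tall, parcel_flat below 0.02 m/s and angular speed of each of parcel_tall, parcel_flat below 0.2 rad/s and contact force between each of parcel_tall, parcel_flat and the fingers below 0.05 N and x of parcel_flat in the frame of mat between -0.08 and 0.08 m and y of parcel_flat in the frame of mat between -0.085 and 0.085 m and value of joint lid below 0.04 rad), for 0.2 s.
2. the lid stays open by itself, past its balance point, the parcels still on the mat (x of parcel_tall in the frame of mat between -0.08 and 0.08 m and y of parcel_tall in the frame of mat between -0.085 and 0.085 m and z of each of parcel_tall, parcel_flat in the frame of mat below 0.012 m and angle between each of parcel_tall, parcel_flat's own z axis and vertical below 0.15 rad and linear speed of each of parcel_tall, parcel_flat below 0.02 m/s and angular speed of each of parcel_tall, parcel_flat below 0.2 rad/s and contact force between each of parcel_tall, parcel_flat, case and the fingers below 0.05 N and x of parcel_flat in the frame of mat between -0.08 and 0.08 m and y of parcel_flat in the frame of mat between -0.085 and 0.085 m and value of joint lid above 1.65 rad and contact force between case and the arm below 0.05 N), for 0.2 s.
3. the padlock lies flat in the tray, let go (x of padlock in the frame of tray between -0.085 and 0.085 m and y of padlock in the frame of tray between -0.085 and 0.085 m and z of padlock in the frame of tray below 0.015 m and angle between padlock's own z axis and vertical below 0.2 rad and linear speed of padlock below 0.02 m/s and angular speed of padlock below 0.2 rad/s and contact force between padlock and the fingers below 0.05 N), for 0.2 s.
4. the lid is shut again with the parcels still on the mat and the padlock in the tray (all of step 1 and all of step 3), for 0.2 s.
At the end, for the whole second after the job is handed in: Lid shut (within 0.04 rad); each parcel upright on it, within 15 mm of where it stood at the start and within 0.2 rad of square to the case; padlock flat on the tray's floor, its origin within 85 mm of the tray's centre along each tray axis; all released and at rest (all of step 3 and distance of each of parcel_tall, parcel_flat from where it was at the start of the episode below 0.015 m and angle between the x axis of each of parcel_tall, parcel_flat and the x axis of case, either way round below 0.2 rad and angle between each of parcel_tall, parcel_flat's own z axis and vertical below 0.1 rad and linear speed of each of parcel_tall, parcel_flat below 0.02 m/s and angular speed of each of parcel_tall, parcel_flat below 0.2 rad/s and contact force between each of parcel_tall, parcel_flat and the fingers below 0.05 N and value of joint lid below 0.04 rad); the robot touches nothing.
It fails at once if the stamp or the pen cup is moved more than 30 mm (distance of any of stamp, pen_cup from where it was at the start of the episode above 0.03 m).
It fails at once if a parcel is tipped over (angle between any of parcel_tall, parcel_flat's own z axis and vertical above 0.6 rad).
It also fails if it takes over 141 s, if anything falls off the work surface, if the arm or the gripper's body presses on something with over 40 N, if the wrist force passes 120 N, or if a joint passes its speed limit or range.

## Working session

There is one attempt and no reset: what is moved stays moved. The work goes in short steps, Python scripts to look and compute and a shell command to move; the robot and the scene stay as the last step left them, time stands still between calls to the robot, and variables do not carry over. Pictures are saved under pics/ and viewed, at most 14 in all, crops included, and the job is handed in when it is done.

```bash
ls; mkdir -p pics
python3 - <<'E'
from plant import ctrl
import cv2,numpy as np
o=ctrl.get_obs();print({k:np.round(v,3) for k,v in o.items()},ctrl.hold_point_z)
ims=[]
for n in("scene","top"):
    c=ctrl.camera(n);np.savez(''+n+'0.npz',**c);cv2.imwrite('pics/'+n+'0.png',c["pixels"][...,::-1])
    R=cv2.Rodrigues(np.array(c["rvec"]))[0];print(n,c["fx"],c["cx"],c["cy"],-R.T@np.array(c["tvec"]).ravel(),R.round(2).tolist())
E
```

```text
pics
{'t': np.float64(0.0), 'q': array([-1.446,  0.478,  0.022,  1.556, -0.011,  1.109, -0.083]), 'dq': array([-0.002,  0.001, -0.003,  0.001, -0.001,  0.001, -0.   ]), 'tau': array([-1.0000e-03, -5.8286e+01,  1.5340e+00, -2.7260e+01, -5.4000e-02,
        1.7000e-02,  0.0000e+00]), 'position': array([0.156, 0.656, 0.222]), 'eef_rot': array([-3.65e-01, -3.12e+00,  3.00e-03]), 'ft_force': array([-0.311, -0.405,  0.215]), 'ft_torque': array([ 0.068, -0.018, -0.024]), 'grasp_force': np.float64(0.0), 'grip_width': np.float64(0.088)} 0.0187
scene 489.7673966956113 254.23662268921865 196.21140013193514 [ 1.63917786 -0.39616775  0.98081183] [[0.36, 0.93, -0.01], [0.59, -0.23, -0.77], [-0.73, 0.27, -0.63]]
top 361.03327887380743 254.8096304146412 193.13405532827892 [ 0.48201307 -0.01419962  0.91785691] [[0.01, -1.0, -0.02], [-0.99, -0.01, -0.15], [0.15, 0.02, -0.99]]
```

View pics/scene0.png

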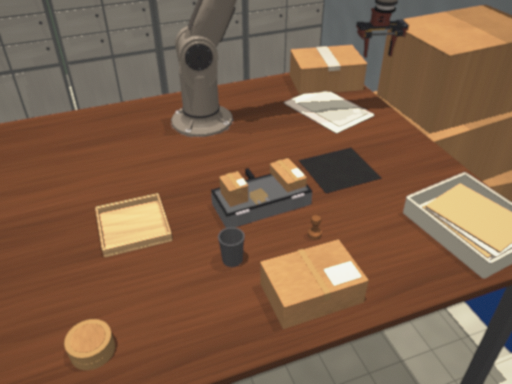

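View pics/top0.png

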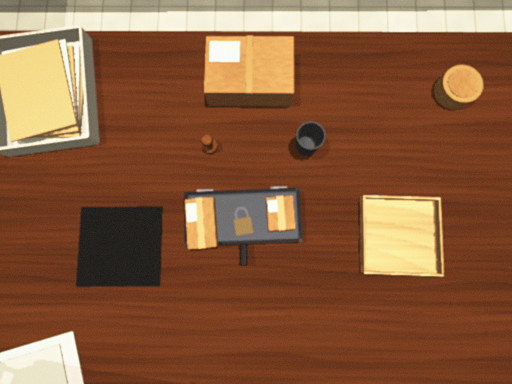

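The scene view shows the case mid-table, with the mat on the robot's left and the tray on its right. In the top view (up = +x, left = +y), the flat parcel is at (200,222), the tall parcel at (281,212), the padlock at (242,222) and the tab at (243,254). The mat is at (120,246), the tray at (401,236), the stamp at (209,145) and the cup at (310,138).

```bash
cat > h.py <<'E'
import cv2,numpy as np
from plant import ctrl
def pts(c):
    R=cv2.Rodrigues(np.array(c["rvec"],float))[0];t=np.array(c["tvec"],float).ravel()
    v,u=np.mgrid[:384,:512];d=c["depth"]
    P=np.stack([(u-c["cx"])/c["fx"]*d,(v-c["cy"])/c["fy"]*d,d],-1)
    return (P-t)@R
def rect(xy):
    """centre, size, angle of the long side from world x (deg), of world points (m)"""
    (a,b),(w,h),an=cv2.minAreaRect((xy*1000).astype(np.float32))
    an=an if w>=h else an+90
    an=(an+90)%180-90
    return np.round([a,b,max(w,h),min(w,h),an],1)
def blob(m):
    n,l,s,_=cv2.connectedComponentsWithStats(cv2.morphologyEx(m.astype(np.uint8),cv2.MORPH_OPEN,np.ones((3,3))))
    return l==1+np.argmax(s[1:,4])
E
python3 - <<'E'
from h import *
c=dict(np.load('top0.npz'));W=pts(c);z=W[...,2];hsv=cv2.cvtColor(c["pixels"],cv2.COLOR_RGB2HSV)
def roi(u0,u1,v0,v1):
    m=np.zeros(z.shape,bool);m[v0:v1,u0:u1]=1;return m
def rep(n,m):
    m=blob(m);print(n,m.sum(),rect(W[m][:,:2]),'z',np.round(np.percentile(z[m],[5,50,95])*1000,1))
V=hsv[...,2]
rep('tall',roi(260,310,180,250)&(z>.105)&(z<.13))
rep('flat',roi(175,225,180,260)&(z>.082)&(z<.1))
rep('mat',roi(60,175,190,300)&(V<50))
rep('tray',roi(345,460,180,290)&(hsv[...,1]<170)&(V>120))
rep('case',roi(170,320,180,250)&(z>.03)&(z<.065))
rep('tab',roi(225,260,240,275)&(z>.02))
rep('lock',roi(230,258,215,240)&(hsv[...,1]>110)&(V>70))
rep('stamp',roi(195,225,130,160)&(z>.02))
rep('cup',roi(290,330,115,165)&(z>.06))
print('z tab row', z[250:268:3,243].round(3), 'lid area z',z[200:240:8,230].round(3), z[245:262:4,205].round(3))
E
```

```text
tall 918 [557.5 -57.5  76.4  60.1   4.9] z [115.4 117.7 120.1]
flat 1453 [535.3 125.2 115.8  66.3   5.6] z [89.  91.7 94.2]
mat 6385 [483.4 215.7 459.7 195.3 -89.1] z [-0.2  2.4  5.1]
tray 6293 [ 520.5 -243.9  457.4  202.    88.6] z [ 1.4  5.1 29.5]
case 3962 [549.7  29.6 279.  146.6 -87. ] z [53.1 55.6 58.2]
tab 296 [468.9  27.5  83.8  58.  -89.3] z [52.9 57.6 63.3]
lock 259 [512.7  20.7  81.8  44.1  20.3] z [53.1 55.4 57.9]
stamp 141 [7.383e+02 1.200e+02 2.690e+01 2.660e+01 2.000e-01] z [21.9 66.3 71.1]
cup 231 [ 756.5 -135.    68.2   46.    66.7] z [63.4 82.7 90.6]
z tab row [0.061 0.062 0.061 0.061 0.061 0.06 ] lid area z [0.056 0.055 0.054 0.055 0.057] [ 0.09  -0.002 -0.002 -0.     0.   ]
```

```bash
cat >> h.py <<'E'
def cast(c,uv,z):
    """pinhole pixels onto the plane at height z"""
    R=cv2.Rodrigues(np.array(c["rvec"],float))[0];t=np.array(c["tvec"],float).ravel();o=-R.T@t
    uv=np.atleast_2d(np.array(uv,float));d=np.c_[(uv[:,0]-c["cx"])/c["fx"],(uv[:,1]-c["cy"])/c["fy"],np.ones(len(uv))]@R
    return o+d*((z-o[2])/d[:,2])[:,None]
from scipy.spatial.transform import Rotation as Ro
def go(p,yaw,pitch=0):
    """shift/turn in move units to TCP position p; tool y along case-like y axis at yaw (deg); pitch: tool tipped about that y (deg)"""
    o=ctrl.get_obs();T=Ro.from_rotvec(o["eef_rot"])
    G=Ro.from_euler('z',yaw,degrees=True)*Ro.from_euler('y',pitch,degrees=True)*Ro.from_euler('y',180,degrees=True)
    print('shift',(T.inv().apply(np.array(p)-o["position"])/.06).round(3),'turn',(np.degrees((T.inv()*G).as_rotvec())/8).round(3))
E
python3 - <<'E'
from h import *
c=dict(np.load('top0.npz'));W=pts(c);z=W[...,2];hsv=cv2.cvtColor(c["pixels"],cv2.COLOR_RGB2HSV);V=hsv[...,2]
def roi(u0,u1,v0,v1):
    m=np.zeros(z.shape,bool);m[v0:v1,u0:u1]=1;return m
def rep(n,m,h):
    m=blob(m);v,u=np.nonzero(m);P=cast(c,np.c_[u,v],h)[:,:2];print(n,m.sum(),rect(P));return P
rep('mat',roi(60,175,190,300)&(V<50),.003)
rep('tray',roi(345,460,180,290)&(hsv[...,1]<150)&(V>120),.03)
P=rep('tab',roi(230,256,246,270)&(V<60),.062);print(P.min(0),P.max(0))
rep('lock',roi(232,254,217,236)&(hsv[...,1]>90)&(hsv[...,0]<30)&(V>60),.027)
P=rep('lid',cv2.morphologyEx((roi(175,310,180,246)&(z>.04)&(z<.062)).astype(np.uint8),cv2.MORPH_CLOSE,np.ones((3,3)))>0,.056)
cv2.imwrite('pics/crop.png',cv2.resize(c["pixels"][170:280,170:320,::-1],None,fx=5,fy=5,interpolation=cv2.INTER_NEAREST))
# centres seen from parcels (assumed square to the case)
go([.5575,-.0575,.22],5.2)
E
```

```text
mat 6385 [481.7 340.5 207.1 194.7 -89.2]
tray 6060 [ 515.7 -358.2  192.7  192.4   88.8]
tab 44 [456.   29.5  27.6   7.    1. ]
[0.44217359 0.02571538] [0.46982793 0.0332041 ]
lock 287 [532.8  29.1  42.4  40.8 -79.8]
lid 3947 [554.1  29.8 278.3 136.3 -87.1]
shift [ -9.262 -10.03    0.048] turn [-1.200e-02 -1.000e-03 -2.318e+00]
```

View pics/crop.png

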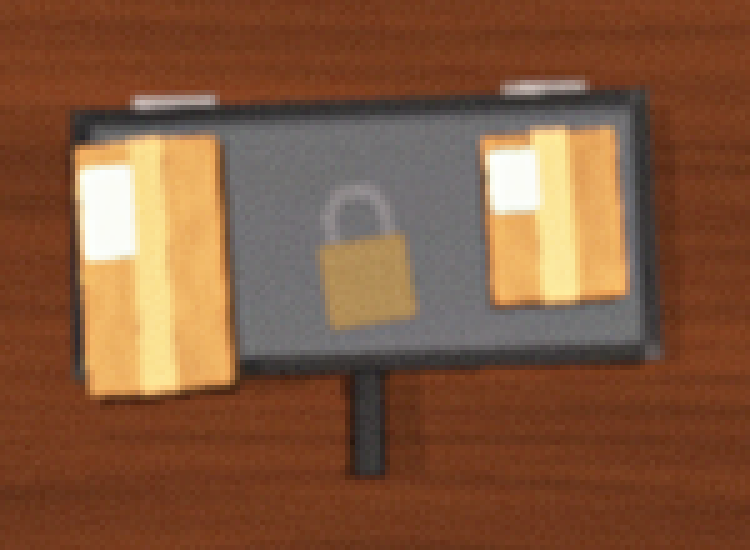

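The crop confirms it: tall parcel on the right (crop ~(557,215)), flat on the left (155,265), padlock in the middle (367,280) with its shackle toward +x, and the tab at (367,420). The case is yawed about 3° and the parcels about 5°.

```bash
python3 -m inch '[[0,[-5,-5.4,0],[0,0,-1.2]],[0,[-5,-5.4,0],[0,0,-1.2]],[0,[-9.26,-10.03,0],[0,0,-2.3]],[0,[-9.26,-10.03,0],[0,0,-2.3]],[0,[-9.26,-10.03,0],[0,0,-2.3]],[0,[-9.26,-10.03,0],[0,0,-2.3]],[0,[-9.26,-10.03,0],[0,0,-2.3]],[0,[-9.26,-10.03,0],[0,0,-2.3]],[0,[-9.26,-10.03,0],[0,0,-2.3]],[0,[-9.26,-10.03,0],[0,0,-2.3]]]' 15
python3 - <<'E'
from h import *
go([.5575,-.0575,.22],5)
E
```

```text
t: 1.35
position: [0.4629, 0.1103, 0.2227]
eef_rot: [-0.139, 3.138, 0.001]
ft_force: [0.8, 0.6, 1.0]
grip_width: 0.0876
grasp_force: 0.0
shift [-1.324 -2.926  0.044] turn [0.002 0.001 0.009]
```

```bash
python3 -m inch '[[0,[-1.32,-2.93,0],[0,0,0]],[0,[-1.32,-2.93,0],[0,0,0]],[0,[-1.32,-2.93,0],[0,0,0]],[0,[-1.32,-2.93,0],[0,0,0]],[0,[-1.32,-2.93,0.3],[0,0,0]],[0,[-1.32,-2.93,0.3],[0,0,0]]]'
python3 - <<'E'
from h import *
c=ctrl.camera("wrist");cv2.imwrite('pics/w1.png',c["pixels"][...,::-1]);print(c["fx"],c["cx"],c["cy"])
c=ctrl.camera("top");cv2.imwrite('pics/t1.png',c["pixels"][...,::-1])
go([.5575,-.0575,.071],5)
E
```

```text
t: 2.1
position: [0.5548, -0.0538, 0.2024]
eef_rot: [0.143, -3.134, -0.001]
ft_force: [-0.1, 0.3, 0.2]
grip_width: 0.0879
grasp_force: 0.0
297.3186396354542 257.8002790461955 194.2084784851399
shift [-0.024 -0.059  2.217] turn [ 0.005 -0.011  0.026]
```

View pics/w1.png

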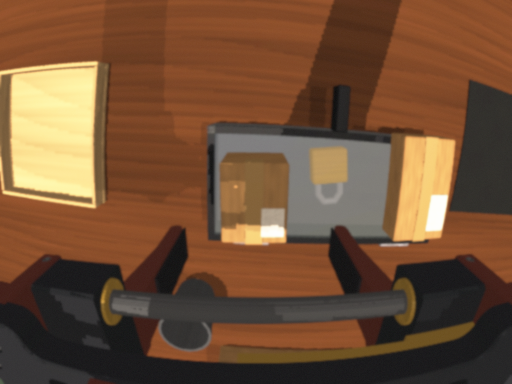

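The tall parcel (top about (254,200)) sits centred between the fingertips at x≈185 and x≈332. I'll go down.

```bash
python3 -m inch '[[0,[-0.02,-0.06,1],[0,0,0]],[0,[-0.02,-0.06,2],[0,0,0]],[0,[-0.02,-0.06,2.2],[0,0,0]],[0,[-0.02,-0.06,2.2],[0,0,0]],[0.5,[-0.02,-0.06,2.2],[0,0,0]],[0.5,[-0.02,-0.06,2.2],[0,0,0]],[0.5,[-0.02,-0.06,2.2],[0,0,0]],[0.5,[-0.02,-0.06,2.2],[0,0,0]],[0.5,[-0.02,-0.06,2.2],[0,0,0]],[0.5,[-0.02,-0.06,2.2],[0,0,0]]]' 15
python3 - <<'E'
from h import *
go([.5575,-.0575,.2],5)
E
```

```text
t: 3.45
position: [0.5589, -0.059, 0.0737]
eef_rot: [-0.139, 3.137, 0.001]
ft_force: [-1.7, 2.2, 7.4]
grip_width: 0.0598
grasp_force: 15.0
shift [ 0.018  0.029 -2.106] turn [0.005 0.01  0.009]
```

```bash
python3 -m inch '[[0.5,[0,0,-0.5],[0,0,0]],[0.5,[0,0,-1],[0,0,0]],[0.5,[0,0,-1.5],[0,0,0]],[0.5,[0,0,-1.5],[0,0,0]]]'
python3 - <<'E'
from h import *
go([.482,.283,.17],5)
E
```

```text
t: 3.95
position: [0.5596, -0.0596, 0.1644]
eef_rot: [-0.138, 3.134, 0.0]
ft_force: [0.6, 0.1, -2.6]
grip_width: 0.0597
grasp_force: 15.0
shift [ 0.784  5.802 -0.097] turn [-0.001  0.029  0.007]
```

```bash
python3 -m inch '[[0.5,[0.1,0.6,0],[0,0,0]],[0.5,[0.2,1.4,0],[0,0,0]],[0.5,[0.3,2.2,0],[0,0,0]],[0.5,[0.4,3,0],[0,0,0]],[0.5,[0.5,3.8,0],[0,0,0]],[0.5,[0.6,4.6,0],[0,0,0]],[0.5,[0.72,5.3,0],[0,0,0]],[0.5,[0.78,5.7,0],[0,0,0]],[0.5,[0.78,5.8,0],[0,0,0]],[0.5,[0.78,5.8,0],[0,0,0]]]'
python3 - <<'E'
from h import *
go([.482,.283,.0227],5)
E
```

```text
t: 5.2
position: [0.4808, 0.282, 0.1617]
eef_rot: [0.138, -3.138, 0.002]
ft_force: [-0.1, -0.1, -1.2]
grip_width: 0.0596
grasp_force: 15.0
shift [-0.024  0.017  2.317] turn [-0.009 -0.008  0.005]
```

```bash
python3 -m inch '[[0.5,[0,0,0.8],[0,0,0]],[0.5,[0,0,1.6],[0,0,0]],[0.5,[0,0,2.1],[0,0,0]],[0.5,[0,0,2.25],[0,0,0]],[0.5,[0,0,2.3],[0,0,0]],[0.5,[0,0,2.3],[0,0,0]],[0.5,[0,0,2.33],[0,0,0]],[0.5,[0,0,2.33],[0,0,0]]]'
```

```text
t: 6.2
position: [0.4812, 0.2834, 0.0234]
eef_rot: [-0.139, 3.138, 0.001]
ft_force: [-0.9, 0.4, -2.9]
grip_width: 0.0595
grasp_force: 15.0
```

```bash
python3 -m inch '[[0.5,[0,0,0.03],[0,0,0]],[0.5,[0,0,0.03],[0,0,0]],[0.5,[0,0,0.05],[0,0,0]],[0.5,[0,0,0.05],[0,0,0]]]'
```

```text
t: 6.7
position: [0.4809, 0.2831, 0.0207]
eef_rot: [0.139, -3.138, -0.0]
ft_force: [-3.7, -1.4, 8.3]
grip_width: 0.0597
grasp_force: 15.0
```

```bash
python3 -m inch '[[0.2,[0,0,0],[0,0,0]],[0.1,[0,0,0],[0,0,0]],[0,[0,0,0],[0,0,0]],[0,[0,0,0],[0,0,0]],[0,[0,0,-0.5],[0,0,0]],[0,[0,0,-1.2],[0,0,0]],[0,[0,0,-2],[0,0,0]],[0,[0,0,-2.6],[0,0,0]],[0,[0,0,-2.6],[0,0,0]]]'
python3 - <<'E'
from h import *
c=ctrl.camera("wrist");cv2.imwrite('pics/w2.png',c["pixels"][...,::-1])
go([.5353,.1252,.177],5)
E
```

```text
t: 7.82
position: [0.4826, 0.2841, 0.1787]
eef_rot: [-0.138, 3.134, 0.006]
ft_force: [-0.1, 0.3, -0.7]
grip_width: 0.088
grasp_force: 0.0
shift [-0.662 -2.707 -0.007] turn [0.011 0.013 0.008]
```

```bash
python3 -m inch '[[0,[-0.2,-0.8,0],[0,0,0]],[0,[-0.4,-1.6,0],[0,0,0]],[0,[-0.6,-2.4,0],[0,0,0]],[0,[-0.66,-2.71,0],[0,0,0]],[0,[-0.66,-2.71,0],[0,0,0]],[0,[-0.66,-2.71,0.6],[0,0,0]],[0,[-0.66,-2.71,0.9],[0,0,0]],[0,[-0.66,-2.71,0.9],[0,0,0]]]'
python3 - <<'E'
from h import *
go([.5353,.1252,.063],5)
E
```

```text
t: 8.88
position: [0.5332, 0.1253, 0.1202]
eef_rot: [0.141, -3.135, 0.002]
ft_force: [0.3, -0.0, 0.9]
grip_width: 0.0878
grasp_force: 0.0
shift [-0.039 -0.003  0.953] turn [-0.007 -0.027  0.018]
```

```bash
python3 -m inch '[[0,[-0.03,0,0.5],[0,0,0]],[0,[-0.03,0,0.85],[0,0,0]],[0,[-0.03,0,0.94],[0,0,0]],[0,[-0.03,0,0.94],[0,0,0]],[0.5,[-0.03,0,0.94],[0,0,0]],[0.5,[-0.03,0,0.94],[0,0,0]],[0.5,[-0.03,0,0.94],[0,0,0]],[0.5,[-0.03,0,0.94],[0,0,0]],[0.5,[-0.03,0,0.94],[0,0,0]],[0.5,[-0.03,0,0.94],[0,0,0]]]' 18;python3 -m inch '[[0.5,[0,0,-0.3],[0,0,0]],[0.5,[0,0,-0.8],[0,0,0]],[0.5,[0,0,-1.4],[0,0,0]],[0.5,[0,0,-1.5],[0,0,0]],[0.5,[0,0,-1.5],[0,0,0]]]'
python3 - <<'E'
from h import *
go([.482,.399,.15],5)
E
```

```text
t: 10.12
position: [0.5369, 0.1251, 0.066]
eef_rot: [-0.139, 3.138, 0.001]
ft_force: [-1.2, -0.2, 5.7]
grip_width: 0.0661
grasp_force: 18.0
t: 10.75
position: [0.5362, 0.1248, 0.1554]
eef_rot: [-0.139, 3.138, 0.0]
ft_force: [-0.1, -0.5, -3.1]
grip_width: 0.066
grasp_force: 18.0
shift [0.496 4.632 0.091] turn [0.002 0.    0.008]
```

```bash
python3 -m inch '[[0.5,[0.1,0.6,0],[0,0,0]],[0.5,[0.2,1.4,0],[0,0,0]],[0.5,[0.3,2.2,0],[0,0,0]],[0.5,[0.35,3,0],[0,0,0]],[0.5,[0.4,3.8,0],[0,0,0]],[0.5,[0.48,4.4,0],[0,0,0]],[0.5,[0.5,4.63,0],[0,0,0]],[0.5,[0.5,4.63,0],[0,0,0]],[0.5,[0.5,4.63,0],[0,0,0]]]'; python3 -m inch '[[0.5,[0,0,0.7],[0,0,0]],[0.5,[0,0,1.4],[0,0,0]],[0.5,[0,0,2],[0,0,0]],[0.5,[0,0,2.2],[0,0,0]],[0.5,[0,0,2.26],[0,0,0]],[0.5,[0,0,2.26],[0,0,0]],[0.5,[0,0,2.26],[0,0,0]]]'
```

```text
t: 11.88
position: [0.483, 0.3963, 0.1551]
eef_rot: [0.134, -3.139, 0.003]
ft_force: [0.2, 0.1, -1.6]
grip_width: 0.0662
grasp_force: 18.0
t: 12.75
position: [0.483, 0.3995, 0.0213]
eef_rot: [-0.139, 3.137, 0.002]
ft_force: [-0.7, 0.6, -2.1]
grip_width: 0.0659
grasp_force: 18.0
```

Next I press down to contact, release, then rise above the tab region for a look.

```bash
python3 -m inch '[[0.5,[0,0,0.09],[0,0,0]],[0.5,[0,0,0.11],[0,0,0]],[0.5,[0,0,0.13],[0,0,0]],[0.5,[0,0,0.13],[0,0,0]],[0.5,[0,0,0.13],[0,0,0]]]'
```

```text
t: 13.38
position: [0.4819, 0.3989, 0.0131]
eef_rot: [0.139, -3.138, -0.0]
ft_force: [-3.6, -2.6, 9.0]
grip_width: 0.0656
grasp_force: 18.0
```

```bash
python3 -m inch '[[0.15,[0,0,0],[0,0,0]],[0.1,[0,0,0],[0,0,0]],[0,[0,0,0],[0,0,0]],[0,[0,0,0],[0,0,0]],[0,[0,0,-0.5],[0,0,0]],[0,[0,0,-1.2],[0,0,0]],[0,[0,0,-2],[0,0,0]],[0,[0,0,-2.8],[0,0,0]],[0,[0,0,-2.8],[0,0,0]]]'
python3 - <<'E'
from h import *
c=ctrl.camera("top");np.savez('top1.npz',**c);W=pts(c);z=W[...,2]
cv2.imwrite('pics/t2.png',c["pixels"][...,::-1])
V=cv2.cvtColor(c["pixels"],cv2.COLOR_RGB2HSV)
m=np.zeros(z.shape,bool);m[180:246,170:320]=1;m&=(z>.04)&(z<.062);m=blob(m);v,u=np.nonzero(m);print('lid',rect(cast(c,np.c_[u,v],.056)[:,:2]))
m=np.zeros(z.shape,bool);m[249:275,230:258]=1;m&=(z>.05)&(z<.07);v,u=np.nonzero(m);print('tab',len(u),rect(cast(c,np.c_[u,v],.062)[:,:2]))
m=np.zeros(z.shape,bool);m[215:240,228:258]=1;m&=(V[...,1]>90)&(V[...,0]<30)&(V[...,2]>60);m=blob(m);v,u=np.nonzero(m);print('lock',rect(cast(c,np.c_[u,v],.027)[:,:2]))
go([.465,.027,.2],3)
E
```

```text
t: 14.5
position: [0.4843, 0.4004, 0.1843]
eef_rot: [-0.138, 3.133, 0.009]
ft_force: [-0.5, -0.1, -0.0]
grip_width: 0.0878
grasp_force: 0.0
lid [555.2  30.4 279.2 133.8 -87.2]
tab 105 [458.4  26.   36.9  14.1   1. ]
lock [532.9  29.1  42.5  41.2 -79.4]
shift [ 0.845 -6.158 -0.322] turn [0.018 0.018 0.258]
```

View pics/t2.png

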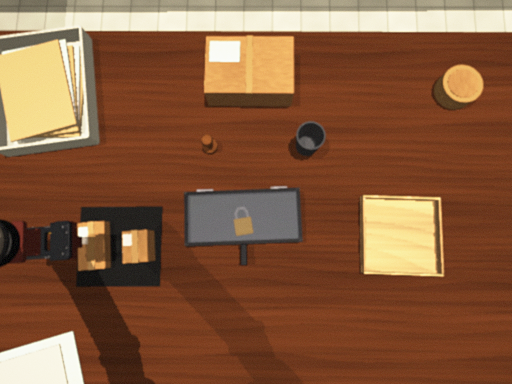

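Both parcels stand well inside the mat, at pixels (94,246) and (138,246). The lid is clear, with the tab at (243,254). Now to the tab.

```bash
python3 -m inch '[[0,[0.4,-3,0],[0,0,0.25]],[0,[0.4,-3,0],[0,0,0.25]],[0,[0.6,-4,0],[0,0,0.25]],[0,[0.8,-5,0.3],[0,0,0.25]],[0,[0.84,-6.16,0.6],[0,0,0.25]],[0,[0.84,-6.16,0.6],[0,0,0.25]],[0,[0.84,-6.16,0.6],[0,0,0.25]],[0,[0.84,-6.16,0.6],[0,0,0.25]],[0,[0.84,-6.16,0.6],[0,0,0.25]],[0,[0.84,-6.16,0.6],[0,0,0.25]]]' 8
python3 - <<'E'
from h import *
go([.4596,.026,.032],3)
E
```

```text
t: 15.8
position: [0.4646, 0.0277, 0.144]
eef_rot: [-0.088, 3.14, 0.0]
ft_force: [-1.1, -0.3, 0.2]
grip_width: 0.088
grasp_force: 0.0
shift [ 0.086 -0.023  1.867] turn [0.001 0.    0.026]
```

```bash
python3 -m inch '[[0,[0.09,-0.02,0.7],[0,0,0]],[0,[0.09,-0.02,1.4],[0,0,0]],[0,[0.09,-0.02,1.8],[0,0,0]],[0,[0.09,-0.02,1.87],[0,0,0]],[0.9,[0.09,-0.02,1.87],[0,0,0]],[0.9,[0.09,-0.02,1.87],[0,0,0]],[0.9,[0.09,-0.02,1.87],[0,0,0]],[0.9,[0.09,-0.02,1.87],[0,0,0]],[0.9,[0.09,-0.02,1.87],[0,0,0]],[0.9,[0.09,-0.02,1.87],[0,0,0]]]' 8
python3 - <<'E'
from h import *
p=ctrl.get_obs()["position"]
cy,sy=np.cos(np.radians(3)),np.sin(np.radians(3))
for a in (.15,.3,.45,.6,.75,.9,1.05,1.2,1.35,1.5,1.6,1.72):
    print(a,np.round([-.16*(1-np.cos(a))/.06, -.16*np.sin(a)/.06],2))
E
```

```text
t: 17.05
position: [0.4592, 0.0248, 0.0319]
eef_rot: [-0.084, 3.14, 0.0]
ft_force: [0.6, -0.2, 0.8]
grip_width: 0.0313
grasp_force: 0.0
0.15 [-0.03 -0.4 ]
0.3 [-0.12 -0.79]
0.45 [-0.27 -1.16]
0.6 [-0.47 -1.51]
0.75 [-0.72 -1.82]
0.9 [-1.01 -2.09]
1.05 [-1.34 -2.31]
1.2 [-1.7  -2.49]
1.35 [-2.08 -2.6 ]
1.5 [-2.48 -2.66]
1.6 [-2.74 -2.67]
1.72 [-3.06 -2.64]
```

```bash
python3 -m inch '[[0.95,[0,0,0],[0,0,0]],[0.95,[0,0,0],[0,0,0]],[0.95,[0,0,0],[0,0,0]],[0.95,[0,0,0],[0,0,0]]]' 8; python3 -m inch '[[0.95,[-0.01,0,-0.2],[0,0,0]],[0.95,[-0.03,0,-0.4],[0,0,0]],[0.95,[-0.07,0,-0.6],[0,0,0]],[0.95,[-0.12,0,-0.79],[0,0,0]],[0.95,[-0.19,0,-0.98],[0,0,0]],[0.95,[-0.27,0,-1.16],[0,0,0]],[0.95,[-0.37,0,-1.33],[0,0,0]],[0.95,[-0.47,0,-1.51],[0,0,0]],[0.95,[-0.47,0,-1.51],[0,0,0]]]'
```

```text
t: 17.55
position: [0.4591, 0.0261, 0.0318]
eef_rot: [0.085, -3.14, -0.002]
ft_force: [-1.5, 5.0, 0.6]
grip_width: 0.0141
grasp_force: 8.0
t: 18.68
position: [0.4877, 0.0275, 0.1231]
eef_rot: [-0.085, 3.14, 0.002]
ft_force: [-1.1, 4.9, 0.4]
grip_width: 0.0141
grasp_force: 8.0
```

```bash
python3 -m inch '[[0.95,[-0.25,0,-0.31],[0,0,0]],[0.95,[-0.54,0,-0.58],[0,0,0]],[0.95,[-0.87,0,-0.8],[0,0,0]],[0.95,[-1.23,0,-0.98],[0,0,0]],[0.95,[-1.61,0,-1.09],[0,0,0]],[0.95,[-2.01,0,-1.15],[0,0,0]],[0.95,[-2.27,0,-1.16],[0,0,0]],[0.95,[-2.59,0,-1.13],[0,0,0]],[0.95,[-2.59,0,-1.13],[0,0,0]],[0.95,[-2.59,0,-1.13],[0,0,0]]]';python3 - <<'E'
from h import *
c=ctrl.camera("scene");cv2.imwrite('pics/s2.png',c["pixels"][...,::-1])
c=ctrl.camera("scene");cv2.imwrite('pics/s2c.png',cv2.resize(c["pixels"][100:280,150:400,::-1],None,fx=3,fy=3))
E
```

```text
t: 19.92
position: [0.6425, 0.0354, 0.1904]
eef_rot: [-0.085, 3.14, 0.002]
ft_force: [0.8, 5.2, 1.0]
grip_width: 0.0139
grasp_force: 8.0
```

View pics/s2c.png

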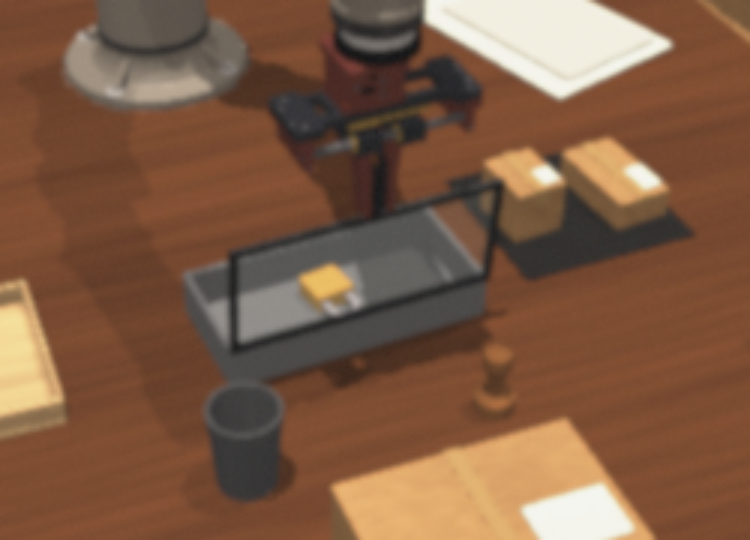

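The lid (black frame from crop (232,255) to (500,185)) is held just past upright by its tab. I'll nudge a touch further, open and rise.

```bash
python3 -m inch '[[0.95,[-0.08,0,0.02],[0,0,0]],[0.95,[-0.08,0,0.02],[0,0,0]],[0.7,[-0.08,0,0.02],[0,0,0]],[0.6,[-0.08,0,0.02],[0,0,0]],[0.5,[-0.08,0,0.02],[0,0,0]],[0.5,[-0.08,0,-0.3],[0,0,0]],[0.5,[-0.08,0,-0.8],[0,0,0]],[0.5,[-0.08,0,-1.3],[0,0,0]],[0.5,[-0.08,0,-1.3],[0,0,0]]]'
python3 - <<'E'
from h import *
c=ctrl.camera("top");W=pts(c);z=W[...,2]
cv2.imwrite('pics/t3.png',c["pixels"][...,::-1])
m=(z>.1)&(z<.24)&(W[...,0]>.58)&(W[...,0]<.72)&(abs(W[...,1]-.03)<.16)
print('lid pts',m.sum(),np.percentile(W[m][:,0],[5,50,95]) if m.any() else 0,np.percentile(z[m],[5,50,95]) if m.any() else 0)
for n,h in(("top",.027),):
    hs=cv2.cvtColor(c["pixels"],cv2.COLOR_RGB2HSV);q=np.zeros(z.shape,bool);q[210:245,222:265]=1
    q&=(hs[...,1]>100)&(hs[...,0]<30)&(hs[...,2]>60);q=blob(q);v,u=np.nonzero(q);print('lock',q.sum(),rect(cast(c,np.c_[u,v],h)[:,:2]),np.median(z[q]))
go([.45,.027,.25],3)
E
```

```text
t: 21.15
position: [0.6491, 0.0344, 0.2721]
eef_rot: [-0.083, 3.134, 0.001]
ft_force: [0.2, 0.1, -0.4]
grip_width: 0.0442
grasp_force: 0.0
lid pts 915 [0.63581822 0.64579141 0.65712274] [0.10507047 0.14758459 0.17608816]
lock 91 [535.3  12.9  39.4  12.3   0.9] 0.026504646364556923
shift [3.304 0.049 0.324] turn [0.002 0.022 0.006]
```

View pics/t3.png

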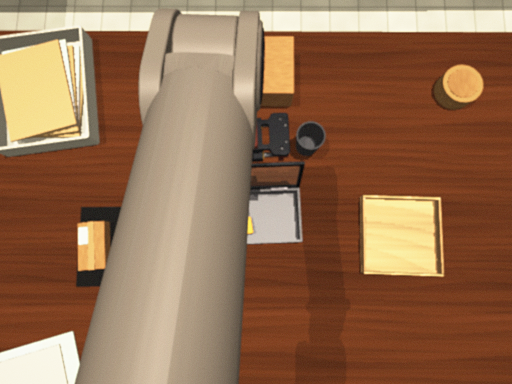

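The lid stands open leaning over to +x (frame at pixels (250–303,165–187)), and the padlock edge shows at (250,226). Back over the padlock for a wrist look.

```bash
python3 -m inch '[[0.3,[0.6,0,0],[0,0,-0.3]],[0.2,[1.4,0,0],[0,0,-0.75]],[0,[2.0,0,0],[0,0,-0.75]],[0,[2.0,0,0.3],[0,0,-0.75]],[0,[2.0,0,1],[0,0,-0.75]],[0,[2.0,0,1.6],[0,0,-0.75]],[0,[2.0,0,1.8],[0,0,-0.75]],[0,[2.0,0,1.8],[0,0,-0.75]]]'
python3 - <<'E'
from h import *
c=ctrl.camera("wrist");cv2.imwrite('pics/w3.png',c["pixels"][...,::-1])
# fisheye: rays to plane z=.027
hs=cv2.cvtColor(c["pixels"],cv2.COLOR_RGB2HSV)
q=(hs[...,1]>110)&(hs[...,0]<30)&(hs[...,0]>14)&(hs[...,2]>90);q[:60]=0;q[:, :170]=0;q[:,400:]=0
q=blob(q);v,u=np.nonzero(q)
R=cv2.Rodrigues(np.array(c["rvec"],float))[0];t=np.array(c["tvec"],float).ravel();o=-R.T@t
x,y=(u-c["cx"])/c["fx"],(v-c["cy"])/c["fy"];r=np.hypot(x,y)+1e-9
d=np.c_[np.sin(r)*x/r,np.sin(r)*y/r,np.cos(r)]@R
P=o+d*((.027-o[2])/d[:,2])[:,None];print(q.sum(),u.mean(),v.mean(),rect(P[:,:2]))
go([.533,.029,.009],9)
E
```

```text
t: 22.2
position: [0.5271, 0.0282, 0.1598]
eef_rot: [0.248, -3.13, 0.001]
ft_force: [-0.2, -0.3, -0.1]
grip_width: 0.0881
grasp_force: 0.0
1713 317.4395796847636 354.4693520140105 [760.2 161.8 249.3  25.4 -80.9]
shift [-8.600e-02 -2.000e-03  2.529e+00] turn [-0.001  0.002  0.007]
```

View pics/w3.png

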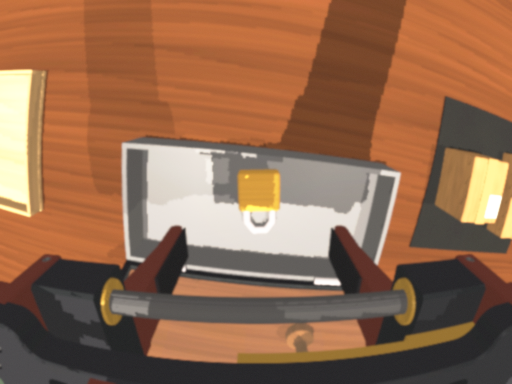

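The padlock (259,190) is square and centred between the fingers (my mask caught the gripper's gold stripe, so I ignore that number). Descend and grip.

```bash
python3 -m inch '[[0,[-0.09,0,0.8],[0,0,0]],[0,[-0.09,0,1.6],[0,0,0]],[0,[-0.09,0,2.3],[0,0,0]],[0,[-0.09,0,2.5],[0,0,0]],[0.6,[-0.09,0,2.52],[0,0,0]],[0.6,[-0.09,0,2.52],[0,0,0]],[0.6,[-0.09,0,2.52],[0,0,0]],[0.6,[-0.09,0,2.52],[0,0,0]],[0.6,[-0.09,0,2.52],[0,0,0]],[0.6,[-0.09,0,2.52],[0,0,0]]]' 20; python3 -m inch '[[0.6,[0,0,-0.4],[0,0,0]],[0.6,[0,0,-1],[0,0,0]],[0.6,[0,0,-1.7],[0,0,0]],[0.6,[0,0,-2.3],[0,0,0]],[0.6,[0,0,-2.3],[0,0,0]]]'
python3 - <<'E'
from h import *
go([.515,-.358,.148],5)
E
```

```text
t: 23.5
position: [0.5331, 0.0295, 0.0095]
eef_rot: [-0.248, 3.131, 0.001]
ft_force: [-1.3, 0.1, 5.5]
grip_width: 0.0439
grasp_force: 19.9
t: 24.12
position: [0.5343, 0.0294, 0.1491]
eef_rot: [-0.248, 3.127, 0.001]
ft_force: [0.6, -0.3, -2.5]
grip_width: 0.0435
grasp_force: 19.9
shift [ 1.334 -6.325  0.009] turn [0.005 0.033 0.507]
```

```bash
python3 -m inch '[[0.6,[0.2,-0.8,0],[0,0,0]],[0.6,[0.4,-1.7,0],[0,0,0.2]],[0.6,[0.6,-2.6,0],[0,0,0.3]],[0.6,[0.75,-3.5,0],[0,0,0.5]],[0.6,[0.9,-4.4,0],[0,0,0.5]],[0.6,[1.1,-5.3,0],[0,0,0.5]],[0.6,[1.25,-6,0],[0,0,0.5]],[0.6,[1.33,-6.32,0],[0,0,0.5]],[0.6,[1.33,-6.32,0],[0,0,0.5]],[0.6,[1.33,-6.32,0],[0,0,0.5]]]'; python3 -m inch '[[0.6,[0,0,0.7],[0,0,0]],[0.6,[0,0,1.4],[0,0,0]],[0.6,[0,0,2],[0,0,0]],[0.6,[0,0,2.2],[0,0,0]],[0.6,[0,0,2.25],[0,0,0]],[0.6,[0,0,2.25],[0,0,0]]]'
```

```text
t: 25.38
position: [0.5143, -0.3552, 0.1462]
eef_rot: [0.142, -3.138, -0.003]
ft_force: [0.6, -0.3, -1.5]
grip_width: 0.0437
grasp_force: 19.9
t: 26.12
position: [0.5147, -0.3579, 0.0133]
eef_rot: [-0.139, 3.137, -0.001]
ft_force: [-0.1, 0.2, -1.2]
grip_width: 0.0437
grasp_force: 19.9
```

Floor contact is due at TCP z ≈ 0.0095. I'll lower gently, release and rise.

```bash
python3 -m inch '[[0.6,[0,0,0.05],[0,0,0]],[0.6,[0,0,0.07],[0,0,0]],[0.6,[0,0,0.07],[0,0,0]],[0.3,[0,0,0.07],[0,0,0]],[0.1,[0,0,0.07],[0,0,0]],[0.1,[0,0,0.07],[0,0,0]],[0.1,[0,0,-0.6],[0,0,0]],[0.1,[0,0,-1.4],[0,0,0]],[0.1,[0,0,-2.3],[0,0,0]],[0.1,[0,0,-2.3],[0,0,0]]]'
python3 - <<'E'
from h import *
c=ctrl.camera("top");W=pts(c);z=W[...,2]
a=c["pixels"][170:290,170:450,::-1];cv2.imwrite('pics/t4.png',cv2.resize(a,None,fx=2.8,fy=2.8))
m=(z>.05)&(z<.24)&(W[...,0]>.6)&(W[...,0]<.72)&(abs(W[...,1]-.03)<.15)
p=np.polyfit(z[m],W[m][:,0],1);print('lid',m.sum(),np.percentile(W[m][:,0],[2,50,98]),np.percentile(z[m],[2,50,98]),'angle',np.pi/2+np.arctan(p[0]))
go([.64,.034,.3],3)
E
```

```text
t: 27.38
position: [0.5159, -0.3598, 0.1545]
eef_rot: [-0.138, 3.132, -0.007]
ft_force: [0.4, -0.1, 1.3]
grip_width: 0.0788
grasp_force: 0.0
lid 3516 [0.6135592  0.63696372 0.65975654] [0.05131682 0.12583319 0.22243848] angle 1.7898766400433743
shift [-2.665  6.327 -2.471] turn [-0.013  0.025  0.258]
```

View pics/t4.png

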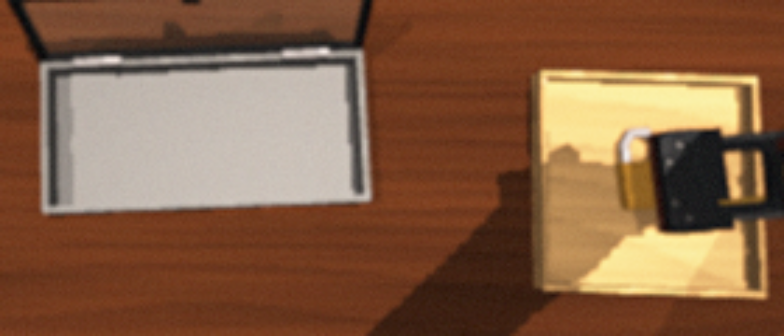

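The padlock lies flat in the tray (crop (640,185)), and the lid leans at its stop (measured 1.79 rad). Now pinch the tab and close it.

```bash
python3 -m inch '[[0.4,[0,0,-1],[0,0,0]],[0.4,[-0.3,0.5,-2],[0,0,0.1]],[0.4,[-1,2,-2.4],[0,0,0.25]],[0.4,[-1,2,-2.4],[0,0,0.25]],[0.4,[-2,4.5,-2.4],[0,0,0.25]],[0.4,[-2,4.5,-2.4],[0,0,0.25]],[0.4,[-2.92,6.32,-2.4],[0,0,0.25]],[0.4,[-2.92,6.32,-2.4],[0,0,0.25]],[0.4,[-2.92,6.32,-2.4],[0,0,0.25]],[0.4,[-2.92,6.32,-2.4],[0,0,0.25]]]' 8;  python3 -m inch '[[0.4,[0,0,0],[0,0,0]],[0.4,[0,0,0],[0,0,0]],[0.4,[0,0,0],[0,0,0]]]'
python3 - <<'E'
from h import *
go([.6555,.0355,.187],3)
E
```

```text
t: 28.68
position: [0.6546, 0.0399, 0.2913]
eef_rot: [0.094, -3.136, -0.001]
ft_force: [0.4, 0.2, 0.1]
grip_width: 0.0527
grasp_force: 0.0
t: 29.05
position: [0.6546, 0.0339, 0.2941]
eef_rot: [-0.081, 3.141, -0.0]
ft_force: [0.2, -0.0, -0.1]
grip_width: 0.0527
grasp_force: 0.0
shift [-0.017  0.025  1.786] turn [-0.001  0.    -0.007]
```

```bash
python3 -m inch '[[0.4,[-0.02,0.03,0.6],[0,0,0]],[0.4,[-0.02,0.03,1.2],[0,0,0]],[0.4,[-0.02,0.03,1.6],[0,0,0]],[0.4,[-0.02,0.03,1.78],[0,0,0]],[0.95,[-0.02,0.03,1.78],[0,0,0]],[0.95,[-0.02,0.03,1.78],[0,0,0]],[0.95,[-0.02,0.03,1.78],[0,0,0]],[0.95,[-0.02,0.03,1.78],[0,0,0]],[0.95,[-0.02,0.03,1.78],[0,0,0]],[0.95,[-0.02,0.03,1.78],[0,0,0]]]' 8
python3 - <<'E'
from h import *
for a in (1.7,1.6,1.5,1.35,1.2,1.05,.9,.75,.6,.5,.4,.3,.2,.1,0):
    print(a,np.round([.16*(np.cos(a)-np.cos(1.79))/.06, .16*(np.sin(1.79)-np.sin(a))/.06],2))
E
```

```text
t: 30.3
position: [0.6563, 0.0362, 0.1879]
eef_rot: [-0.082, 3.139, -0.001]
ft_force: [-0.2, -3.0, 3.3]
grip_width: 0.0141
grasp_force: 8.0
1.7 [ 0.24 -0.04]
1.6 [ 0.5  -0.06]
1.5 [ 0.77 -0.06]
1.35 [1.16 0.  ]
1.2 [1.55 0.12]
1.05 [1.91 0.29]
0.9 [2.24 0.51]
0.75 [2.53 0.79]
0.6 [2.78 1.1 ]
0.5 [2.92 1.32]
0.4 [3.04 1.56]
0.3 [3.13 1.81]
0.2 [3.19 2.07]
0.1 [3.23 2.34]
0 [3.25 2.6 ]
```

```bash
python3 -m inch '[[0.95,[0.24,0,-0.04],[0,0,0]],[0.95,[0.5,0,-0.06],[0,0,0]],[0.95,[0.77,0,-0.06],[0,0,0]],[0.95,[1.16,0,0],[0,0,0]],[0.95,[1.55,0,0.12],[0,0,0]],[0.95,[1.91,0,0.29],[0,0,0]],[0.95,[2.24,0,0.51],[0,0,0]],[0.95,[2.53,0,0.79],[0,0,0]],[0.95,[2.78,0,1.1],[0,0,0]],[0.95,[2.78,0,1.1],[0,0,0]]]'
```

```text
t: 31.55
position: [0.4863, 0.0277, 0.1201]
eef_rot: [0.083, -3.135, 0.001]
ft_force: [-3.8, -5.3, 1.7]
grip_width: 0.0137
grasp_force: 8.0
```

```bash
python3 -m inch '[[0.95,[0.14,0,0.22],[0,0,0]],[0.95,[0.26,0,0.46],[0,0,0]],[0.95,[0.35,0,0.71],[0,0,0]],[0.95,[0.41,0,0.97],[0,0,0]],[0.95,[0.45,0,1.24],[0,0,0]],[0.95,[0.46,0,1.4],[0,0,0]],[0.95,[0.46,0,1.47],[0,0,0]],[0.95,[0.46,0,1.47],[0,0,0]]]'
```

```text
t: 32.55
position: [0.4599, 0.0263, 0.0326]
eef_rot: [0.083, -3.136, 0.001]
ft_force: [-4.3, -5.6, -0.5]
grip_width: 0.0142
grasp_force: 8.0
```

```bash
python3 -m inch '[[0.6,[0,0,0],[0,0,0]],[0.4,[0,0,0],[0,0,0]],[0.2,[0,0,0],[0,0,0]],[0,[0,0,0],[0,0,0]],[0,[0,0,-0.5],[0,0,0]],[0,[0,0,-1.2],[0,0,0]],[0,[0,0,-2],[0,0,0]],[0,[0,0,-2.6],[0,0,0]],[0,[0,0,-2.6],[0,0,0]]]'
python3 - <<'E'
from h import *
c=ctrl.camera("top");W=pts(c);z=W[...,2]
cv2.imwrite('pics/t5.png',c["pixels"][...,::-1])
for n,a,b in(("tall",.055,.08),("flat",.03,.05)):
    m=(z>a)&(z<b)&(W[...,0]>.4)&(W[...,0]<.58)&(abs(W[...,1]-.34)<.13);m=blob(m);print(n,m.sum(),rect(W[m][:,:2]),np.median(z[m]))
m=(z>.02)&(z<.2)&(W[...,0]>.5)&(W[...,0]<.65)&(abs(W[...,1]-.03)<.15);print('lid z',np.percentile(z[m],[5,50,95]))
go([.482,.399,.187],5)
E
```

```text
t: 33.67
position: [0.4636, 0.0274, 0.1915]
eef_rot: [-0.084, 3.135, 0.003]
ft_force: [0.0, 0.6, -0.3]
grip_width: 0.0876
grasp_force: 0.0
tall 843 [480.  282.5  74.8  60.7   5. ] 0.0646383619328359
flat 1324 [481.  397.7 115.4  67.4   6. ] 0.03865594542270201
lid z [0.05301606 0.05559874 0.05806582]
shift [-0.66   6.169  0.057] turn [ 0.009  0.018 -0.24 ]
```

View pics/t5.png

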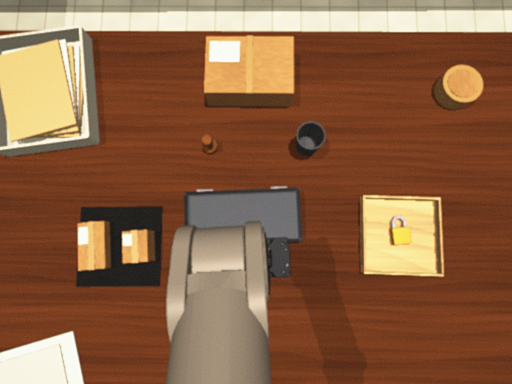

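The lid is shut again (56 mm level), the padlock lies in the tray at (400,232), and both parcels are on the mat at (93,246) and (138,246). Fetch the flat parcel.

```bash
python3 -m inch '[[0,[-0.3,2.5,0],[0,0,-0.24]],[0,[-0.3,2.5,0],[0,0,-0.24]],[0,[-0.5,4.5,0],[0,0,-0.24]],[0,[-0.5,4.5,0],[0,0,-0.24]],[0,[-0.66,6.17,0],[0,0,-0.24]],[0,[-0.66,6.17,0],[0,0,-0.24]],[0,[-0.66,6.17,0],[0,0,-0.24]],[0,[-0.66,6.17,0],[0,0,-0.24]],[0,[-0.66,6.17,0],[0,0,-0.24]],[0,[-0.66,6.17,0],[0,0,-0.24]]]' 18;  python3 - <<'E'
from h import *
go([.482,.399,.0145],5)
E
```

```text
t: 34.98
position: [0.482, 0.3972, 0.1891]
eef_rot: [0.133, -3.139, 0.0]
ft_force: [-0.0, -0.4, 0.4]
grip_width: 0.0877
grasp_force: 0.0
shift [-0.003  0.031  2.91 ] turn [-0.002 -0.001 -0.017]
```

```bash
python3 -m inch '[[0,[0,0.01,0.9],[0,0,0]],[0,[0,0.01,1.8],[0,0,0]],[0,[0,0.01,2.5],[0,0,0]],[0,[0,0.01,2.85],[0,0,0]],[0.5,[0,0.01,2.91],[0,0,0]],[0.5,[0,0.01,2.91],[0,0,0]],[0.5,[0,0.01,2.91],[0,0,0]],[0.5,[0,0.01,2.91],[0,0,0]],[0.5,[0,0.01,2.91],[0,0,0]],[0.5,[0,0.01,2.91],[0,0,0]]]' 18; python3 -m inch '[[0.5,[0,0,-0.3],[0,0,0]],[0.5,[0,0,-0.8],[0,0,0]],[0.5,[0,0,-1.5],[0,0,0]],[0.5,[0,0,-2.2],[0,0,0]],[0.5,[0,0,-2.4],[0,0,0]],[0.5,[0,0,-2.4],[0,0,0]]]'
python3 - <<'E'
from h import *
go([.5369,.1251,.16],5)
E
```

```text
t: 36.22
position: [0.4826, 0.4, 0.0161]
eef_rot: [-0.136, 3.137, 0.003]
ft_force: [-0.1, -0.9, 6.6]
grip_width: 0.0657
grasp_force: 18.0
t: 36.98
position: [0.4814, 0.3994, 0.1589]
eef_rot: [-0.137, 3.138, 0.001]
ft_force: [-0.8, -0.7, -2.0]
grip_width: 0.0657
grasp_force: 18.0
shift [-0.524 -4.635 -0.022] turn [ 0.006  0.004 -0.001]
```

```bash
python3 -m inch '[[0.5,[-0.1,-0.6,0],[0,0,0]],[0.5,[-0.2,-1.4,0],[0,0,0]],[0.5,[-0.25,-2.2,0],[0,0,0]],[0.5,[-0.35,-3,0],[0,0,0]],[0.5,[-0.45,-3.8,0],[0,0,0]],[0.5,[-0.5,-4.4,0],[0,0,0]],[0.5,[-0.52,-4.62,0],[0,0,0]],[0.5,[-0.52,-4.62,0],[0,0,0]],[0.5,[-0.52,-4.62,0],[0,0,0]],[0.5,[-0.52,-4.62,0],[0,0,0]]]'
python3 - <<'E'
from h import *
go([.5369,.126,.072],5)
E
```

```text
t: 38.22
position: [0.5363, 0.1276, 0.1582]
eef_rot: [0.141, -3.138, -0.001]
ft_force: [0.5, 0.1, -1.9]
grip_width: 0.0658
grasp_force: 18.0
shift [-0.007 -0.028  1.437] turn [ 0.003 -0.002  0.016]
```

```bash
python3 -m inch '[[0.5,[-0.01,-0.03,0.6],[0,0,0]],[0.5,[-0.01,-0.03,1.1],[0,0,0]],[0.5,[-0.01,-0.03,1.35],[0,0,0]],[0.5,[-0.01,-0.03,1.44],[0,0,0]],[0.5,[-0.01,-0.03,1.46],[0,0,0]],[0.5,[-0.01,-0.03,1.48],[0,0,0]],[0.5,[-0.01,-0.03,1.48],[0,0,0]]]'
```

```text
t: 39.1
position: [0.5378, 0.1242, 0.0703]
eef_rot: [-0.136, 3.138, 0.001]
ft_force: [0.1, 0.3, -1.2]
grip_width: 0.0658
grasp_force: 18.0
```

```bash
python3 -m inch '[[0.5,[0,0,0.02],[0,0,0]],[0.5,[0,0,0.02],[0,0,0]],[0.5,[0,0,0.03],[0,0,0]],[0.5,[0,0,0.03],[0,0,0]]]'
```

```text
t: 39.6
position: [0.5378, 0.1242, 0.069]
eef_rot: [-0.136, 3.138, 0.001]
ft_force: [-4.1, -1.3, 10.4]
grip_width: 0.0661
grasp_force: 18.0
```

Contact made. Release, rise and go for the tall parcel.

```bash
python3 -m inch '[[0.15,[0,0,0],[0,0,0]],[0.1,[0,0,0],[0,0,0]],[0,[0,0,0],[0,0,0]],[0,[0,0,0],[0,0,0]],[0,[0,0,-0.5],[0,0,0]],[0,[0,0,-1.1],[0,0,0]],[0,[0,0,-1.8],[0,0,0]],[0,[0,0,-1.8],[0,0,0]]]'
python3 - <<'E'
from h import *
go([.4812,.2833,.177],5)
E
```

```text
t: 40.6
position: [0.5395, 0.1246, 0.1789]
eef_rot: [-0.136, 3.133, 0.004]
ft_force: [-0.8, 0.1, -0.7]
grip_width: 0.0879
grasp_force: 0.0
shift [0.74  2.72  0.032] turn [ 0.014  0.042 -0.004]
```

```bash
python3 -m inch '[[0,[0.2,0.8,0],[0,0,0]],[0,[0.4,1.6,0],[0,0,0]],[0,[0.6,2.4,0],[0,0,0]],[0,[0.73,2.72,0],[0,0,0]],[0,[0.73,2.72,0],[0,0,0]],[0,[0.73,2.72,0],[0,0,0]],[0,[0.73,2.72,0],[0,0,0]]]' 15
python3 - <<'E'
from h import *
go([.4812,.2833,.022],5)
E
```

```text
t: 41.48
position: [0.4803, 0.2812, 0.1757]
eef_rot: [0.132, -3.139, 0.001]
ft_force: [0.3, -0.2, 0.2]
grip_width: 0.0879
grasp_force: 0.0
shift [-0.018  0.036  2.561] turn [-0.004 -0.    -0.021]
```

```bash
python3 -m inch '[[0,[-0.01,0.02,0.9],[0,0,0]],[0,[-0.01,0.02,1.7],[0,0,0]],[0,[-0.01,0.02,2.4],[0,0,0]],[0,[-0.01,0.02,2.55],[0,0,0]],[0.5,[-0.01,0.02,2.55],[0,0,0]],[0.5,[-0.01,0.02,2.55],[0,0,0]],[0.5,[-0.01,0.02,2.55],[0,0,0]],[0.5,[-0.01,0.02,2.55],[0,0,0]],[0.5,[-0.01,0.02,2.55],[0,0,0]],[0.5,[-0.01,0.02,2.55],[0,0,0]]]' 15; python3 -m inch '[[0.5,[0,0,-0.3],[0,0,0]],[0.5,[0,0,-0.8],[0,0,0]],[0.5,[0,0,-1.5],[0,0,0]],[0.5,[0,0,-2.2],[0,0,0]],[0.5,[0,0,-2.4],[0,0,0]],[0.5,[0,0,-2.4],[0,0,0]]]'
python3 - <<'E'
from h import *
go([.5594,-.0585,.166],5)
E
```

```text
t: 42.72
position: [0.481, 0.2845, 0.0242]
eef_rot: [-0.136, 3.137, 0.002]
ft_force: [-0.7, -0.5, 8.2]
grip_width: 0.0601
grasp_force: 15.0
t: 43.48
position: [0.48, 0.2843, 0.1673]
eef_rot: [-0.137, 3.138, 0.002]
ft_force: [-0.6, 0.5, -2.4]
grip_width: 0.0601
grasp_force: 15.0
shift [-0.82  -5.807  0.017] turn [ 0.007  0.006 -0.001]
```

```bash
python3 -m inch '[[0.5,[-0.1,-0.6,0],[0,0,0]],[0.5,[-0.2,-1.4,0],[0,0,0]],[0.5,[-0.3,-2.2,0],[0,0,0]],[0.5,[-0.4,-3,0],[0,0,0]],[0.5,[-0.55,-3.8,0],[0,0,0]],[0.5,[-0.65,-4.6,0],[0,0,0]],[0.5,[-0.75,-5.3,0],[0,0,0]],[0.5,[-0.81,-5.7,0],[0,0,0]],[0.5,[-0.81,-5.8,0],[0,0,0]],[0.5,[-0.81,-5.8,0],[0,0,0]]]'
python3 - <<'E'
from h import *
go([.5585,-.058,.08],5)
E
```

```text
t: 44.72
position: [0.5579, -0.0577, 0.1657]
eef_rot: [0.137, -3.136, -0.0]
ft_force: [0.7, 0.2, -1.7]
grip_width: 0.0602
grasp_force: 15.0
shift [-0.013 -0.007  1.428] turn [ 0.003 -0.016 -0.001]
```

```bash
python3 -m inch '[[0.5,[0,0,0.6],[0,0,0]],[0.5,[0,0,1.1],[0,0,0]],[0.5,[0,0,1.35],[0,0,0]],[0.5,[0,0,1.44],[0,0,0]],[0.5,[0,0,1.46],[0,0,0]],[0.5,[0,0,1.48],[0,0,0]],[0.5,[0,0,1.48],[0,0,0]]]'
```

```text
t: 45.6
position: [0.5592, -0.0584, 0.0786]
eef_rot: [-0.136, 3.137, 0.0]
ft_force: [0.2, -0.3, -1.8]
grip_width: 0.0597
grasp_force: 15.0
```

```bash
python3 -m inch '[[0.5,[0,0,0.02],[0,0,0]],[0.5,[0,0,0.02],[0,0,0]],[0.5,[0,0,0.035],[0,0,0]],[0.5,[0,0,0.035],[0,0,0]]]'
```

```text
t: 46.1
position: [0.5591, -0.0584, 0.0771]
eef_rot: [-0.136, 3.138, 0.001]
ft_force: [-3.7, 1.3, 12.2]
grip_width: 0.06
grasp_force: 15.0
```

Release, rise, and back away toward the mat side for an unobstructed top view.

```bash
python3 -m inch '[[0.2,[0,0,0],[0,0,0]],[0.1,[0,0,0],[0,0,0]],[0,[0,0,0],[0,0,0]],[0,[0,0,0],[0,0,0]],[0,[0,0,-0.5],[0,0,0]],[0,[0,0,-1.2],[0,0,0]],[0,[0,0,-2],[0,0,0]],[0,[0,0,-2.5],[0,0,0]]]'; python3 -m inch '[[0,[0.6,3,0],[0,0,0]],[0,[0.6,3,0],[0,0,0]],[0,[0.6,3,0],[0,0,0]],[0,[0.8,6,0],[0,0,0]],[0,[0.8,6,0],[0,0,0]],[0,[0.8,6,0],[0,0,0]],[0,[0.8,6,0],[0,0,0]],[0,[0.8,6,0],[0,0,0]],[0,[0.8,6,0],[0,0,0]],[0,[0.8,6,0],[0,0,0]]]'
python3 - <<'E'
from h import *
c=ctrl.camera("top");W=pts(c);z=W[...,2];cv2.imwrite('pics/t6.png',c["pixels"][...,::-1])
for n,a,b,y in(("tall",.105,.13,-.0575),("flat",.082,.1,.125)):
    m=(z>a)&(z<b)&(W[...,0]>.45)&(W[...,0]<.65)&(abs(W[...,1]-y)<.06);m=blob(m);print(n,m.sum(),rect(W[m][:,:2]),np.median(z[m]))
E
```

```text
t: 47.1
position: [0.5594, -0.0586, 0.2282]
eef_rot: [-0.136, 3.136, 0.0]
ft_force: [0.0, 0.7, -0.2]
grip_width: 0.0877
grasp_force: 0.0
t: 48.35
position: [0.4802, 0.2947, 0.2261]
eef_rot: [-0.133, 3.139, -0.0]
ft_force: [0.1, -0.4, -1.0]
grip_width: 0.0879
grasp_force: 0.0
tall 913 [557.3 -58.7  76.1  59.8   5.1] 0.11788307692202848
flat 1444 [535.5 123.3 115.7  66.5   5. ] 0.09165168890219398
```

View pics/t6.png

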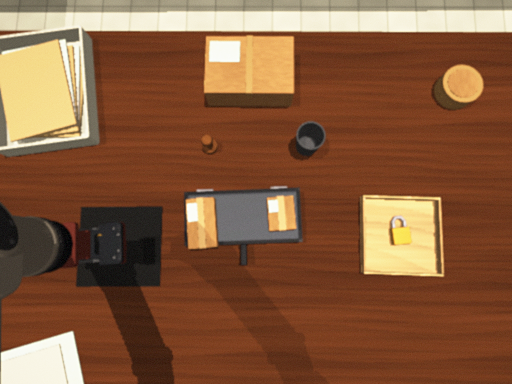

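The parcels stand at (201,222) and (281,212), within 2 mm of where they began. The lid is shut, the padlock is in the tray at (400,232), and the stamp and cup are untouched. I'll hand in.

```bash
python3 -c "
from plant import ctrl
print(ctrl.hand_in())"
```

```text
the job is handed in; nothing more can be done
None
```

The job is handed in: the padlock lies flat in the tray, the lid is shut, and both parcels measured within about 2 mm of where they stood; the judge returned no verdict.

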